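# Set the ratchet dial of a board test fixture to its setting pin

### The arm

A 7-joint arm with a two-finger parallel gripper is mounted at the origin on the work surface. World frame = base frame: x ahead of the robot, y to its left, z up, the work surface at z = 0. Lengths are in m, angles in rad, forces in N, time in s.
With the tool pointing down it reaches from about 0.4 to 0.85 m from the base axis. Payload 4.5 kg.
Tool frame: the origin (TCP) lies between the finger pads; the fingertips stand 19 mm ahead of it and the grasp point (between the pads) is the TCP (r.tips_ahead is the distance from the TCP to the fingertips, in m); z points along the fingers, y is the line along which they close (so a half turn about z gives the same grasp; the last joint's range is limited). The gripper opens to 88 mm and grips with 3 to 60 N. Pads are 18 mm wide; open, the fingers measure 123 mm over their backs; the gripper's body (75 mm by 187 mm) begins 45 mm behind the grasp point.
Start: joints at [1.199, 0.689, -0.195, 1.565, 0.157, 0.902, -0.215], TCP at [0.247, -0.574, 0.258] pointing down, gripper open.
Joint ranges: [-3.01, 3.01], [-0.46, 2.08], [-1.47, 1.51], [0.13, 2.56], [-1, 4.14], [0.04, 2.09], [-2.66, 2.66]. Speed limits (rad/s): [2.57, 2.57, 3.14, 3.14, 3.14, 3.14, 3.14].

### API

Orientations are given as a unit quaternion [x, y, z, w].
In Python, from plant import r, cams, models gives the robot as it stands. The module is installed in compiled form; this text tells all that it offers.
- The arm moves only by the tool jog_arm, never from a script. Its arguments are lists of equal length, an entry for each row: "turn": the turn, a rotation vector about the tool's x, y, z in rad, a list of three; "translation": the shift along the tool's x, y, z in m, a list of three; "grip": the closure, from 0 (fully open) to 1 (shut). In form: {"turn": [[ax, ay, az], ...], "translation": [[tx, ty, tz], ...], "grip": [grip, ...]}. A call has 1 to 20 rows; each row is the pose to reach, as a shift and turn from the pose commanded when the call began, along the tool's axes at that moment; what a row does not reach only later rows make up. A row lasts 1/8 s, in which the tool goes at most 62.5 mm and 10.7 degrees, less where a joint would pass 70% of its speed; a pose out of reach is approached as far as the arm can. A call with a gripper value outside its range is refused whole. The fingers move at their own pace and stop on an object; "force" is the grip in N (left out, the last holds). Time passes only in rows, so rows that repeat a pose let the fingers close. It gives the time, the measured TCP pose, the force, the opening and the grip force at its end, in the units of the state.
- r.get_state(): the state, without advancing time (a new reading comes with each control period).
- cams.snapshot(name): name is "side" or "top"; returns the picture (420x560x3 uint8, red, green, blue); there is no depth.
- cams.camera_params(name): a dict with "fx", "fy", "cx", "cy" (pixels), "k1" (the pictures are not rectified: a ray, as slopes to the right and down, at radius r is drawn at 1 + k1 r^2 times it, then the intrinsics apply), "eye" and "orientation" of the camera in the world. Camera axes: x right, y up, looking along -z (the intrinsics and any distortion apply to the point x, -y, -z); pixel columns grow to the right and rows downward; lengths in m; the calibration is good to about 2 mm. A picture is of the moment at which its call begins. camera_params takes no time and is no camera call.
- r.finish_job(): hands the job in; it is judged then, once.
Trained networks look in the newest picture that a camera, given by its name, has taken for a name from the list of things; names that differ only in an ending like _2 or _b are one class to them, and where a whole thing is asked for, a point or a joint stands for the part that bears it (a point fixed in the world has none). Each returns a list of dicts, best first, with "p" (0 to 1); they miss things now and then, are a little off and sometimes report something else, mostly with a low value. They report only what shows in the picture. A call takes as long as a camera call.
- models.find_in(camera, name): "position" ([x, y, z] in m, in world coordinates, good to about 4 mm: the middle of the surface that is visible of it).
- models.masks_of(camera, name): "pixels" (420x560 bool, what is visible of it).
- models.place_of(camera, name): "position" ([x, y, z] in m, in world coordinates, good to about 4 mm: a listed point, or the origin of a listed thing).
The state is a dict: "clock": time; "q": joint angles; "qd": joint speeds; "joint_torque": joint torques, N m; "tool_pos": TCP position; "eef_rot": TCP orientation; "contact_force": force on the tool from outside, world axes, zero at the start; "moment": the same for the moment, N m; "opening": opening from 0.0 (shut) to 1.0 (fully open); "finger_force": force on a finger pad.
Only numpy, scipy, OpenCV 4.12 (cv2) and the standard library are available. Lean on these libraries where they do the work, as an engineer would, in place of code of your own. Each camera call takes 0.05 s, during which the arm holds its last target. There are 200 camera calls.

### The job

Set the press of the board test fixture for this board: turn the black bar knob on the toothed ratchet wheel clockwise until its pointer points at the tall pin, then let go so that the sprung pawl catches and holds the wheel there. Do not go a whole tooth too far: the wheel only ratchets one way.

Things in the scene. Friction and masses are not known exactly. Their poses are not given: they have to be found in the camera images.
- dial (a joint): Clockwise angle (from above) of the 94 mm grey steel ratchet wheel with its knob and pointer, rad; 0 at the start, stop at 1.9. 15 saw teeth of 0.419 rad (24 deg): it rests only near 0, 0.42, 0.84, 1.26, 1.68. Turning takes 0.04 to 0.13 N m. Let go, a spring turns it back to the last tooth the brass pawl dropped behind, which holds it; it cannot go back further.
- dial_grip (a point): Point on the wheel's vertical axis at the height to grip, 62 mm above the table. The knob is a black upright bar 50 mm long, 14 mm thick, from 40 to 78 mm above the table, centred on the axis, its length along the pointer: grip it from above across the 14 mm. Nothing else within 80 mm of the axis is higher than 40 mm. The fixture is fixed to the table.
- pointer_tip (a point): Tip of the flat white tapered pointer under the knob, turning with the wheel: 56 mm from the wheel's axis, 33 mm above the table. The direction from the axis to this tip is the pointer's direction, which is also that of the bar's length.
- pin_top (a point): Top centre of the tall steel setting pin, 16 mm across, top 40 mm above the table, 70 mm from the axis, 32, 56 or 80 deg clockwise of the pointer's start; the other two holes hold flat plugs 3 mm high. On the pin's tooth the pointer rests 8 deg short of the pin, so turn it in line or up to 10 deg past (4 is best) and let go; the next tooth rests 16 deg past.

How it is judged:
At the end, for the whole second after the job is handed in: The pawl holds the wheel at rest on the pin's tooth: the pointer's tip is within 19.2 mm (horizontally) of the pin's centre, that is, within 12 degrees of its direction (dead in line they are 14 mm apart), and the wheel does not turn (under 0.05 rad/s) (horizontal distance between pointer_tip and pin_top below 0.0192 m and velocity of joint dial between -0.05 and 0.05 rad/s); the robot touches nothing.
It also fails if it takes over 32 s, if anything falls off the work surface, if the arm or the gripper's body presses on something with over 40 N, if the wrist force passes 120 N, or if a joint passes its speed limit or range.

## Working session

There is one attempt and no reset: what is moved stays moved. The work goes in short steps, Python scripts to look and compute and a tool call to move; the robot and the scene stay as the last step left them, time stands still between calls to the robot, and variables do not carry over. Pictures are saved under pics/ and viewed, at most 10 in all, crops included, and the job is handed in when it is done.

Besides the shell and the picture viewer there is one more tool, called as a command line: name --argument value ..., lists and objects as JSON in quotes. jog_arm: Moves the arm, as the interface text tells. Its arguments: {"type":"object","properties":{"turn":{"type":"array"},"translation":{"type":"array"},"grip":{"type":"array"},"force":{"type":"number"}},"required":["turn","translation","grip"]}

```bash
mkdir -p pics; python3 - <<'E'
from plant import r,cams,models
import cv2,numpy as np
s=r.get_state();print({k:np.round(s[k],4) for k in('clock','tool_pos','eef_rot','opening')})
for c in('top','side'):
    cv2.imwrite(f'pics/{c}0.png',cams.snapshot(c)[:,:,::-1])
    for n in('dial_grip','pointer_tip','pin_top'):
        print(c,n,[(np.round(d['position'],4),round(d['p'],2)) for d in models.place_of(c,n)[:3]])
    p=cams.camera_params(c);print(p)
E
```

```text
{'clock': np.float64(0.0), 'tool_pos': array([ 0.2464, -0.5737,  0.2569]), 'eef_rot': array([ 9.795e-01,  2.015e-01, -3.000e-04, -9.000e-04]), 'opening': np.float64(1.0)}
top dial_grip [(array([ 0.5922, -0.0892,  0.0624]), 0.92)]
top pointer_tip [(array([ 0.6185, -0.0403,  0.0312]), 0.62), (array([ 0.5923, -0.0915,  0.0604]), 0.23)]
top pin_top [(array([ 0.6611, -0.0847,  0.0383]), 0.52)]
{'fx': 489.7975033554404, 'fy': 489.7975033554404, 'cx': 277.33606792342096, 'cy': 208.17891793330116, 'k1': 0.04985126126714699, 'eye': array([0.48123605, 0.06407784, 0.78454618]), 'orientation': array([ 0.04260318, -0.05366654, -0.69692971,  0.71385843])}
side dial_grip [(array([ 0.5937, -0.0895,  0.0612]), 0.63)]
side pointer_tip [(array([ 0.6177, -0.0437,  0.0315]), 0.68)]
side pin_top [(array([ 0.6614, -0.0849,  0.0425]), 0.71)]
{'fx': 434.5708553861998, 'fy': 434.5708553861998, 'cx': 278.92755476606874, 'cy': 208.22255507643456, 'k1': -0.10743915325217616, 'eye': array([ 0.2406564 , -0.34783383,  0.41377505]), 'orientation': array([ 0.47107083, -0.15621829, -0.28834935,  0.81886676])}
```

View pics/top0.png

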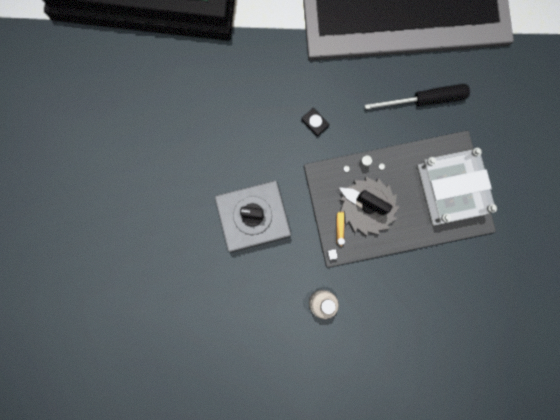

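The top view shows the wheel at about (372,205), the pointer tip at (341,190), and the tall pin at (366,161) between plugs at (347,169) and (381,166). That makes it the middle 56° pin. The networks agree (57.7° measured). Next I'll check the side view for heights and refine the angles.

```bash
cat > h.py <<'E'
from plant import r,cams,models
import numpy as np
from scipy.spatial.transform import Rotation as R
def look():
    P={}
    for n in('dial_grip','pointer_tip','pin_top'):
        l=[]
        for c in('top','side'):
            for _ in range(3):
                cams.snapshot(c); d=models.place_of(c,n)
                if d and d[0]['p']>.4:l.append(d[0]['position'])
        if l: P[n]=np.median(l,0);print(n,len(l),np.round(P[n],4),np.round(np.std(l,0),4))
    return P
def ang(a,b): return np.degrees(np.arctan2(b[1]-a[1],b[0]-a[0]))
E
python3 - <<'E'
from h import *
P=look();g=P['dial_grip']
print(ang(g,P['pointer_tip']),ang(g,P['pin_top']))
s=r.get_state();Rt=R.from_quat(s['eef_rot']);x=Rt.as_matrix()[:,0]
print('x ang',np.degrees(np.arctan2(x[1],x[0])),'tool shift',Rt.inv().apply(np.r_[g[:2],s['tool_pos'][2]]-s['tool_pos']),s['clock'])
E
```

```text
dial_grip 5 [ 0.5924 -0.0905  0.062 ] [0.0019 0.0022 0.0018]
pointer_tip 6 [ 0.6184 -0.0405  0.0306] [0.0014 0.0021 0.0018]
pin_top 6 [ 0.659  -0.0854  0.0414] [0.0007 0.0023 0.0013]
62.52556837372284 4.425039159650775
x ang 23.248054954736006 tool shift [ 5.08550636e-01 -3.08057332e-01 -2.81405059e-05] 2.2
```

View pics/side0.png

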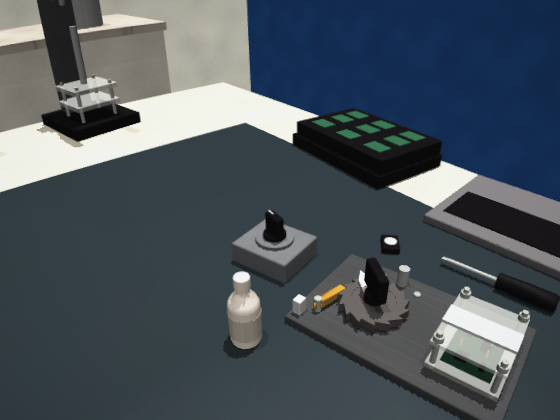

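The side view shows the bar knob upright at (375,283), the pin at (403,275), and the pawl at (330,296). The clear press plate on the right is lower than the gripper body will be. Moving above the knob.

jog_arm --turn '[[0,0,-0.17],[0,0,-0.34],[0,0,-0.5],[0,0,-0.667],[0,0,-0.667],[0,0,-0.667],[0,0,-0.667],[0,0,-0.667],[0,0,-0.667],[0,0,-0.667],[0,0,-0.667],[0,0,-0.667],[0,0,-0.667],[0,0,-0.667],[0,0,-0.667]]' --translation '[[0.042,-0.026,0],[0.085,-0.051,0],[0.127,-0.077,0],[0.17,-0.103,0],[0.212,-0.128,0],[0.254,-0.154,0],[0.297,-0.18,0],[0.339,-0.205,0],[0.381,-0.231,0],[0.424,-0.257,0],[0.466,-0.282,0.02],[0.5085,-0.308,0.04],[0.5085,-0.308,0.09],[0.5085,-0.308,0.09],[0.5085,-0.308,0.09]]' --grip '[0,0,0,0,0,0,0,0,0,0,0,0,0,0,0]'

```text
clock: 4.08
tool_pos: [0.5928, -0.0915, 0.169]
eef_rot: [0.86, 0.51, 0.0, 0.001]
contact_force: [0.4, -0.4, 0.7]
opening: 1.002
finger_force: 0.0
```

jog_arm --turn '[[0,0,0],[0,0,0],[0,0,0],[0,0,0],[0,0,0],[0,0,0],[0,0,0],[0,0,0],[0,0,0],[0,0,0]]' --translation '[[0,0,0.035],[0,0,0.07],[0,0,0.09],[0,0,0.103],[0,0,0.103],[0,0,0.103],[0,0,0.103],[0,0,0.103],[0,0,0.103],[0,0,0.103]]' --grip '[0,0,0,0,0.5,0.8,1,1,1,1]' --force 15

```text
clock: 5.32
tool_pos: [0.5924, -0.0905, 0.0648]
eef_rot: [0.86, 0.511, 0.0, 0.0]
contact_force: [0.8, -0.4, 0.3]
opening: 0.344
finger_force: 0.0
```

```bash
python3 - <<'E'
from h import *
import cv2
cv2.imwrite('pics/s1.png',cams.snapshot('side')[150:,200:][:,:,::-1].repeat(2,0).repeat(2,1))
P=look()
s=r.get_state();print({k:np.round(s[k],4) for k in('clock','q','tool_pos','eef_rot','opening','contact_force','moment','finger_force')})
E
```

```text
dial_grip 4 [ 0.5948 -0.0876  0.0624] [0.0289 0.0022 0.0085]
pointer_tip 5 [ 0.6173 -0.0426  0.0315] [0.0014 0.0027 0.0006]
pin_top 6 [ 0.6609 -0.085   0.04  ] [0.0011 0.0025 0.0014]
{'clock': np.float64(7.175), 'q': array([ 0.1963,  0.9336, -0.2156,  1.7687,  0.3802,  0.4814, -0.7716]), 'tool_pos': array([ 0.5918, -0.0903,  0.0646]), 'eef_rot': array([ 8.595e-01,  5.111e-01, -4.000e-04, -4.000e-04]), 'opening': np.float64(0.158), 'contact_force': array([-4.1613,  1.5921,  3.6712]), 'moment': array([ 0.5234,  0.9373, -0.064 ]), 'finger_force': np.float64(15.0021)}
```

View pics/s1.png

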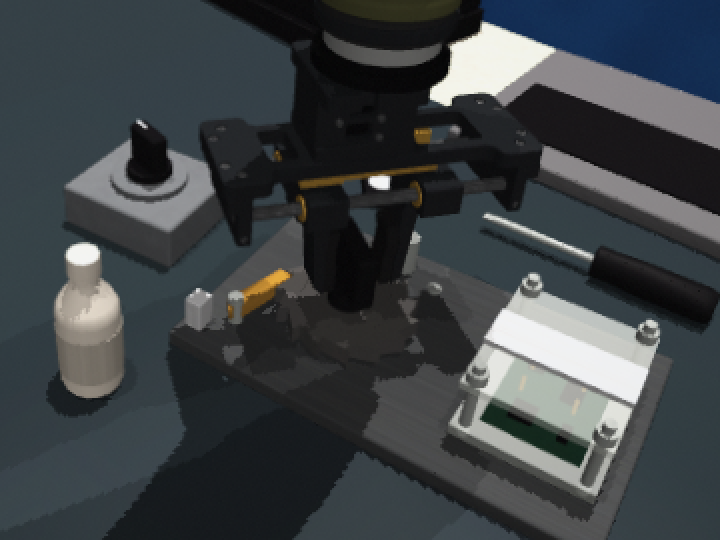

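The bar is gripped: the opening is 13.9 mm and the force offset is small. I'll tighten the grip and turn 60°.

jog_arm --turn '[[0,0,0],[0,0,0],[0,0,0.1],[0,0,0.2],[0,0,0.3],[0,0,0.4],[0,0,0.5],[0,0,0.6],[0,0,0.7],[0,0,0.8],[0,0,0.9],[0,0,0.98],[0,0,1.03],[0,0,1.03],[0,0,1.03]]' --translation '[[0,-0.001,0],[0,-0.001,0],[0,-0.001,0],[0,-0.001,0],[0,-0.001,0],[0,-0.001,0],[0,-0.001,0],[0,-0.001,0],[0,-0.001,0],[0,-0.001,0],[0,-0.001,0],[0,-0.001,0],[0,-0.001,0],[0,-0.001,0],[0,-0.001,0]]' --grip '[1,1,1,1,1,1,1,1,1,1,1,1,1,1,1]' --force 40

```text
clock: 9.05
tool_pos: [0.5918, -0.0903, 0.0647]
eef_rot: [1.0, 0.022, 0.0, 0.0]
contact_force: [-1.2, -0.7, -1.2]
opening: 0.157
finger_force: 40.0
```

```bash
python3 - <<'E'
from h import *
import cv2
cv2.imwrite('pics/s2.png',cams.snapshot('side')[180:380,280:460][:,:,::-1].repeat(3,0).repeat(3,1))
P=look()
s=r.get_state();print({k:np.round(s[k],4) for k in('clock','tool_pos','eef_rot','opening','contact_force','moment','finger_force')})
x=R.from_quat(s['eef_rot']).as_matrix()[:,0];print(np.degrees(np.arctan2(x[1],x[0])))
for k in P: print(k,ang(s['tool_pos'],P[k]))
E
```

```text
dial_grip 3 [ 0.5932 -0.0902  0.0613] [0.0011 0.001  0.001 ]
pointer_tip 2 [ 0.6467 -0.0895  0.0342] [0.0006 0.0015 0.0002]
pin_top 5 [ 0.6604 -0.0831  0.0418] [0.0013 0.0021 0.0023]
{'clock': np.float64(10.9), 'tool_pos': array([ 0.5917, -0.0903,  0.0647]), 'eef_rot': array([9.998e-01, 2.140e-02, 3.000e-04, 2.000e-04]), 'opening': np.float64(0.1561), 'contact_force': array([ 2.6993, -2.4461, -6.0866]), 'moment': array([-0.3979, -0.4728,  0.0639]), 'finger_force': np.float64(40.004)}
2.4487891182095645
dial_grip 2.0299238324467512
pointer_tip 0.7835143167178827
pin_top 5.945138609538725
```

View pics/s2.png

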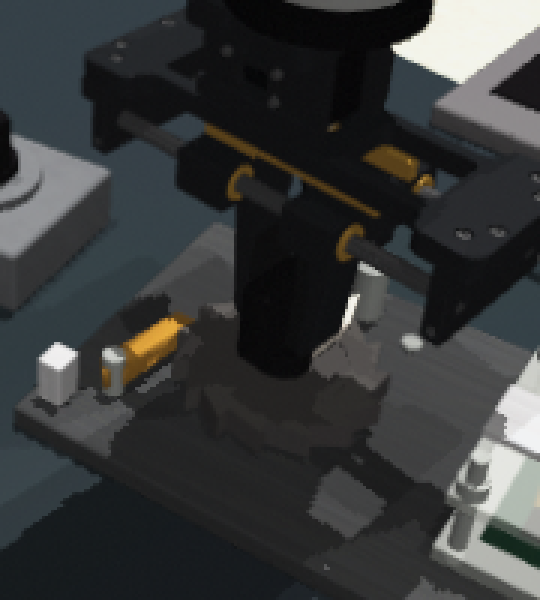

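The picture shows the gripped pointer tip at about (350,320), almost in line with the pin at (370,290). The tool has turned 59° and the pointer measures about 3° past the pin. I'll add 1°, release and rise.

jog_arm --turn '[[0,0,0.02],[0,0,0.02],[0,0,0.02],[0,0,0.02],[0,0,0.02],[0,0,0.02],[0,0,0.02],[0,0,0.02],[0,0,0.02],[0,0,0.02],[0,0,0.02],[0,0,0.02],[0,0,0.02],[0,0,0.02]]' --translation '[[0,0,0],[0,0,0],[0,0,0],[0,0,0],[0,0,0],[0,0,0],[0,0,0],[0,0,-0.02],[0,0,-0.06],[0,0,-0.1],[-0.05,0,-0.14],[-0.1,0,-0.14],[-0.15,0,-0.14],[-0.15,0,-0.14]]' --grip '[1,1,0.6,0.3,0,0,0,0,0,0,0,0,0,0]'

```text
clock: 12.65
tool_pos: [0.4368, -0.0969, 0.2059]
eef_rot: [1.0, 0.01, -0.002, 0.0]
contact_force: [0.8, 0.3, -0.5]
opening: 0.995
finger_force: 0.0
```

```bash
python3 - <<'E'
from h import *
import cv2
cv2.imwrite('pics/s3.png',cams.snapshot('side')[180:380,280:460][:,:,::-1].repeat(3,0).repeat(3,1))
cv2.imwrite('pics/t3.png',cams.snapshot('top')[100:300,250:450][:,:,::-1].repeat(3,0).repeat(3,1))
P=look();g=P['dial_grip'];print(ang(g,P['pointer_tip']),ang(g,P['pin_top']),np.linalg.norm((P['pointer_tip']-P['pin_top'])[:2]))
s=r.get_state();print({k:np.round(s[k],4) for k in('clock','tool_pos','opening','contact_force')})
E
```

```text
dial_grip 6 [ 0.5919 -0.0902  0.0611] [0.002  0.0013 0.0018]
pointer_tip 4 [ 0.6446 -0.0792  0.0315] [0.0022 0.0021 0.0021]
pin_top 6 [ 0.6595 -0.0857  0.0414] [0.0012 0.0029 0.0025]
11.83116790794572 3.808449328219773 0.016230372762201146
{'clock': np.float64(14.55), 'tool_pos': array([ 0.4416, -0.0965,  0.2047]), 'opening': np.float64(0.9992), 'contact_force': array([-0.4607,  0.472 ,  0.0726])}
```

View pics/s3.png

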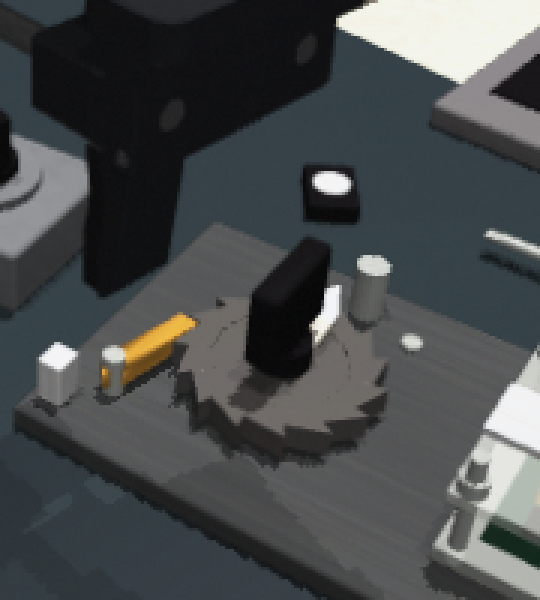

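View pics/t3.png

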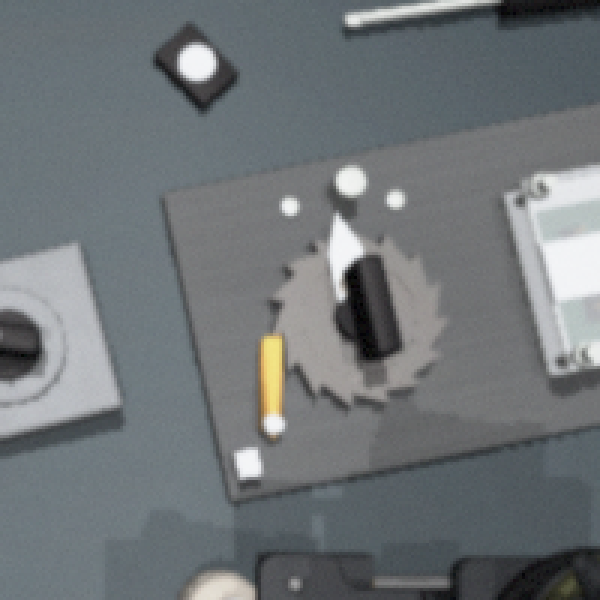

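The top view shows the pointer tip at (338,215), just left of the pin at (350,182), with the pawl against the wheel at (272,340). It rests 8.0° short of the pin, as expected for the right tooth. The side view agrees, and the gripper is clear.

```bash
python3 -c "
from plant import r
print(r.finish_job())"
```

```text
the job is handed in; nothing more can be done
None
```

The wheel is set on the pin's tooth and the pawl is holding it: the pointer rests 8° short of the 56° pin, about 16 mm from its centre (limit 19.2 mm), the gripper is clear, and the job is handed in at about 15 s, with no verdict returned.

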